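Set and lock the pressure guide of a strip-planing jig

TASK

A lath lies along the fence of the strip-planing jig. Turn the black knob on top of the pressure guide clockwise until its sprung shoe has pushed the lath home against the fence and the shoe's spring is pressed in by about 4 mm, without bottoming it; then turn the steel lock ring beneath the knob clockwise until it is firmly tight, but do not force it. Leave the shoe at that setting and disturb nothing else on the bench.

Things in the scene. Friction and masses are not known exactly. Their poses are not given: they have to be found in the camera images.
- knob_mid (a point): Middle of the black fluted round knob on top of the pressure guide, 36 mm in diameter, 22 mm tall; its axis (z) is upright. This point, 119 mm above the table, lies on the axis, 11 mm below the knob's top and 16 mm above the top of the wider lock ring.
- knob (a joint): Turn of the knob, rad: 0 wound fully back (at the start), grows clockwise from above, 3.75 at its end; the setting lies 1.4 to 2.7 on. It drives the shoe out 12 mm per rad by a rack. It needs about 0.3 N m to turn, 0.036 N m more for each mm that the spring is pressed, and stays where it is left.
- ring_mid (a point): Middle of the knurled steel lock ring under the knob and coaxial with it, 53 mm in diameter, 16 mm tall, axis (z) upright; on the axis, 95 mm above the table. Clockwise from above tightens. It turns almost freely (0.04 N m) for 0.5 to 1.4 rad, then bites at 0.45 N m and resists more by 16 N m per rad. Firmly tight from 0.6 N m, forced beyond 1.05; aim at 0.75. It stays where left.
- clamp_jaw (a joint): How far the small steel clamp jaw under the ring has been drawn in on the spindle by tightening, m: 0 while the ring is loose, 0.0002 when the ring is just firmly tight (0.6 N m), 0.0004 at 0.75 N m, forced beyond 0.00076 (1.05 N m). Too little to be measured well: the ring's resistance tells more.
- shoe (a joint): How far the shoe's spring is pressed in, m: 0 when free, aim at 0.004, bottoms at 0.008; 3 N per mm.
- shoe_face (a point): Centre of the shoe's flat pressing face (46 mm wide, 18 mm tall steel block), 32 mm above the table; x points from the shoe to the fence. At the start it stands 79.5 mm from the knob's axis, along x.
- fence: Steel fence bar, 320 mm long (along y), 22 mm tall, on the jig's bed. Origin: middle of the lower edge of the face that looks at the shoe, 20 mm above the table; that face looks along -x.
- lath: Light wooden lath, 400 mm (y) x 30 mm (x) x 14 mm tall, lying loose on the bed 1.5 to 4 mm short of the fence. Origin: centre of its underside. It is home when its origin lies 15 mm before the fence's face.
- jig: The jig, bolted down: pale metal bed 300 (x) x 320 x 20 mm, the guide's dark housing (84 x 78 mm, flat top 64 mm above the table, under the ring a boss 36 mm in diameter), and a blade bridge over the lath at y = 122 mm, 44 mm above the bed. Origin: on the table, 10 mm short of the bed's middle in x. Axis of knob and ring: x = -55 mm, y = 0; the shoe moves along +x.
- offcut: Bystander: short wooden offcut, 28 x 50 x 14 mm, lying on the bed's near left corner. Origin: centre of its underside.
- hex_key: Bystander: dark hex key, 75 mm long, 7 mm thick, lying on the bed's near right corner. Origin: its underside.
- plane: Bystander: wooden bench plane on the bench. Origin: its underside.
- mallet: Bystander: wooden mallet on the bench. Origin: its underside.
- chisel: Bystander: chisel with a wooden handle on the bench. Origin: its underside.
- glue: Bystander: amber glue jar on the bench. Origin: its underside.
- brush_pot: Bystander: terracotta pot with two handles on the bench. Origin: its underside.

How it is judged:
By the outcome, as a careful person would: the job done as asked, in the order asked, and still so for the second after the job is handed in, with the robot touching nothing.
It also fails if it takes over 67 s, if anything falls off the work surface, if the arm or the gripper's body presses on something with over 40 N, if the wrist force passes 120 N, or if a joint passes its speed limit or range.

ROBOT

A 6-joint arm with a two-finger parallel gripper is mounted at the origin on the work surface. World frame = base frame: x ahead of the robot, y to its left, z up, the work surface at z = 0. Lengths are in m, angles in degrees, forces in N, time in s.
With the tool pointing down it reaches from about 0.4 to 0.825 m from the base axis. Payload 7 kg.
Tool frame: the origin (TCP) lies between the finger pads; the fingertips stand 11 mm ahead of it and the grasp point (between the pads) lies 8 mm behind it; z points along the fingers, y is the direction in which the jaws open and shut (so a half turn about z gives the same grasp; the last joint's range is limited). The gripper opens to 88 mm and grips with 3 to 60 N. Pads are 19 mm wide; open, the fingers measure 130 mm over their backs; the gripper's body (78 mm by 193 mm) begins 47 mm behind the grasp point.
Start: joints at [-57.806, 20.546, 0.682, 0, -70.136, -16.507], TCP at [0.182, -0.65, 0.238] pointing down, gripper open.
Joint ranges: [-176.03, 176.03], [-82.01, 121.73], [-58.28, 71.71], [-173.87, 95.51], [-174.79, -0.11], [-173.66, 173.66]. Speed limits (degrees/s): [136.94, 136.94, 172.46, 180, 180, 180].

INTERFACE

Orientations are given as [roll, pitch, yaw] about the fixed x, y, z axes, in that order (R = Rz(yaw) Ry(pitch) Rx(roll)).
In Python, from plant import r gives the robot as it stands.
- The arm moves only by the shell command python3 -m inch 'ROWS' [OPENING] [FORCE]. ROWS is JSON, a list of rows, each an object of numbers: "x", "y", "z": the shift along the tool's x, y, z as a fraction of full scale; "yaw": the turn about the tool's z as a fraction of full scale. In form: [{"x": .., "y": .., "z": .., "yaw": ..}, ...]. A call has 1 to 5 rows; each row shifts and turns the pose as measured when the row begins, along the tool's axes as they then stand; what a row does not reach is not made up. Full scale, the value 1, is 0.025 m for a shift and 4 degrees for a turn. A row lasts 1/12 s, in which the tool goes at most 41.7 mm and 7.16 degrees, less where a joint would pass 70% of its speed; a pose out of reach is approached as far as the arm can. A call with a number of a shift or a turn outside -1 to 1 is refused whole. A call with a gripper value outside its range is refused whole. OPENING is the opening, from -1 (shut) to 1 (fully open), set as the call begins (- or left out, the last holds). The fingers move at their own pace and stop on an object; FORCE is the grip in N (left out, the last holds). Time passes only in rows, so rows that do not move let the fingers close. It gives the time, the measured TCP pose, the force and the opening at its end, in the units of the state.
- r.get_state(): the state, without advancing time (a new reading comes with each control period).
- r.capture(name): name is "side" or "top"; returns (picture, depth): 384x512x3 uint8, red, green, blue; 384x512 float32, m along the optical axis (not along the pixel's ray), 0 where there is no reading.
- r.camera_info(name): a dict with "mtx" (3x3 intrinsics, pixels), "pose" (4x4, takes a point from camera to world coordinates). Camera axes: x right, y down, z forward; pixel columns grow to the right and rows downward; lengths in m; the calibration is good to about 2 mm. A picture is of the moment at which its call begins. camera_info takes no time and is no camera call.
- r.close_job(): hands the job in, once; it reports no verdict.
The state is a dict: "time_s": time; "joints": joint angles; "qd": joint speeds; "joint_torque": joint torques, N m; "tcp_pos": TCP position; "eef_rot": TCP orientation; "contact_force": force on the tool from outside, world axes, zero at the start; "moment": the same for the moment, N m; "gripper_width": finger opening in m.
Only numpy, scipy, OpenCV 4.12 (cv2) and the standard library are available. Lean on these libraries where they do the work, as an engineer would, in place of code of your own. Each camera call takes 0.05 s, during which the arm holds its last target. There are 200 camera calls.

## Working session

There is one attempt and no reset: what is moved stays moved. The work goes in short steps, Python scripts to look and compute and a shell command to move; the robot and the scene stay as the last step left them, time stands still between calls to the robot, and variables do not carry over. Pictures are saved under pics/ and viewed, about 8 in all and at most 12, crops included, and the job is handed in when it is done.

```bash
ls; mkdir -p pics
python3 - <<'E'
from plant import r
import cv2,numpy as np
print(r.get_state())
for n in("top","side"):
    im,d=r.capture(n); np.savez(f"pics/{n}0.npz",im=im,d=d); cv2.imwrite(f"pics/{n}0.png",im[:,:,::-1]); print(r.camera_info(n))
E
```

```text
pics
{'time_s': 0.0, 'joints': array([-5.78066658e+01,  2.05901296e+01,  6.33166610e-01, -2.18941762e-02,
       -7.01359091e+01, -1.65042166e+01]), 'qd': array([-0.0761083 ,  0.13970325,  0.04975192, -0.05780391, -0.08698479,
       -0.04600757]), 'joint_torque': array([-8.37750595e-04, -5.82717562e+01,  2.93049717e+01,  6.99720427e+00,
        6.77498057e-03, -1.20564591e-04]), 'tcp_pos': array([ 0.18235342, -0.6493994 ,  0.23662722]), 'eef_rot': array([ 1.79905107e+02, -6.65249899e-03, -1.64318333e+02]), 'contact_force': array([-0.01500979,  0.16987525,  0.48826477]), 'moment': array([ 0.05291135, -0.01672432,  0.03100631]), 'gripper_width': 0.08748533936947488}
{'mtx': array([[404.30835168,   0.        , 245.74503078],
       [  0.        , 404.30835168, 190.38798695],
       [  0.        ,   0.        ,   1.        ]]), 'pose': array([[-0.0834007 , -0.97467484,  0.20749283,  0.2563237 ],
       [-0.99650849,  0.08238556, -0.01354442, -0.01394592],
       [-0.00389301, -0.20789798, -0.97814277,  1.53733002],
       [ 0.        ,  0.        ,  0.        ,  1.        ]])}
{'mtx': array([[392.39182343,   0.        , 251.24781583],
       [  0.        , 392.39182343, 192.31757973],
       [  0.        ,   0.        ,   1.        ]]), 'pose': array([[-0.73666109, -0.42855552,  0.52313536, -0.03030808],
       [-0.6761816 ,  0.47871142, -0.56001234,  0.58846093],
       [-0.01043449, -0.76627381, -0.64242943,  0.79097486],
       [ 0.        ,  0.        ,  0.        ,  1.        ]])}
```

View pics/top0.png

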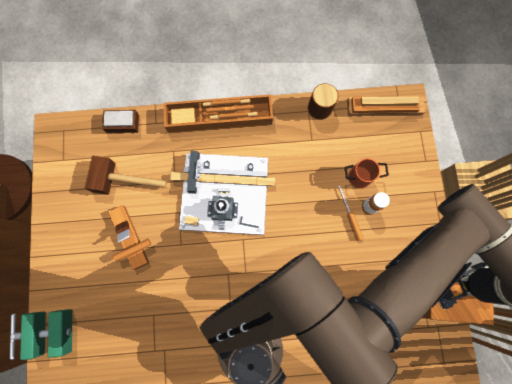

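View pics/side0.png

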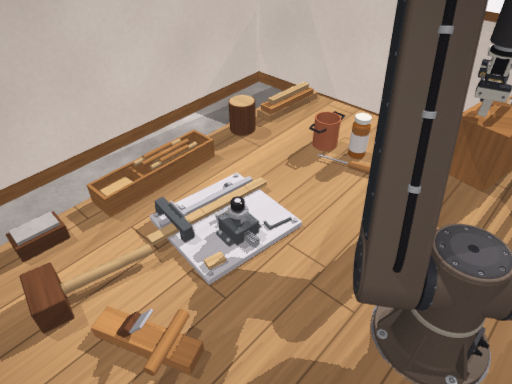

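Top: jig's white bed spans about (180..268, 155..236), with the knob near (222,206). The side view shows the knob at (238,204), the bridge at (173,217) and the lath beside the fence.

```bash
cat > h.py <<'E'
import numpy as np,cv2
from plant import r
def cloud(n,d):
    c=r.camera_info(n);K=c["mtx"];T=c["pose"]
    v,u=np.mgrid[:d.shape[0],:d.shape[1]]
    p=np.stack([(u-K[0,2])/K[0,0]*d,(v-K[1,2])/K[1,1]*d,d],-1)
    return p@T[:3,:3].T+T[:3,3]
def proj(n,p):
    c=r.camera_info(n);q=(np.asarray(p)-c["pose"][:3,3])@c["pose"][:3,:3]
    q=q@c["mtx"].T; return q[...,:2]/q[...,2:]
E
python3 - <<'E'
from h import *
for n,(u,v) in (("top",(222,206)),("side",(238,204))):
    f=np.load(f"pics/{n}0.npz");P=cloud(n,f["d"]);im=f["im"].astype(int)
    m0=np.zeros(P.shape[:2],bool);m0[v-70:v+90,u-90:u+90]=1
    k=m0&(P[...,2]>.115)&(P[...,2]<.14)
    sub=np.zeros_like(m0);sub[v-25:v+25,u-25:u+25]=1
    k&=sub
    print(n,"knobtop",k.sum(),P[k].mean(0) if k.any() else P[v,u],P[k].min(0),P[k].max(0))
    b=m0&(im.min(-1)>150)&(P[...,2]>.01)&(P[...,2]<.03)
    q=P[b];print(b.sum(),np.median(q[:,2]))
    nn,lab,st,_=cv2.connectedComponentsWithStats(b.astype(np.uint8))
    (c,s,a)=cv2.minAreaRect(q[:,:2].astype(np.float32));print(c,s,a)
    if n=="top":
        s=f["im"][130:260,150:300,::-1];cv2.imwrite("pics/c1.png",cv2.resize(s,None,fx=5,fy=4.6,interpolation=cv2.INTER_CUBIC)[:600,:750])
    else:
        s=f["im"][160:290,140:310,::-1];cv2.imwrite("pics/c2.png",cv2.resize(s,None,fx=4.6,fy=4.6,interpolation=cv2.INTER_CUBIC))
E
```

```text
top knobtop 88 [0.51096302 0.05977346 0.12888382] [0.4938178  0.04321664 0.11620931] [0.52775205 0.07628193 0.13541391]
3950 0.020313674157956374
(0.5771571397781372, 0.05020494759082794) (0.31878048181533813, 0.3017273247241974) 81.65283966064453
side knobtop 158 [0.50804749 0.06427247 0.12740801] [0.49330177 0.04251995 0.11530127] [0.53004545 0.07918862 0.13365764]
4224 0.020274599523166792
(0.5557567477226257, -0.09445583820343018) (0.6147698760032654, 0.3017519414424896) 81.7290267944336
```

View pics/c2.png

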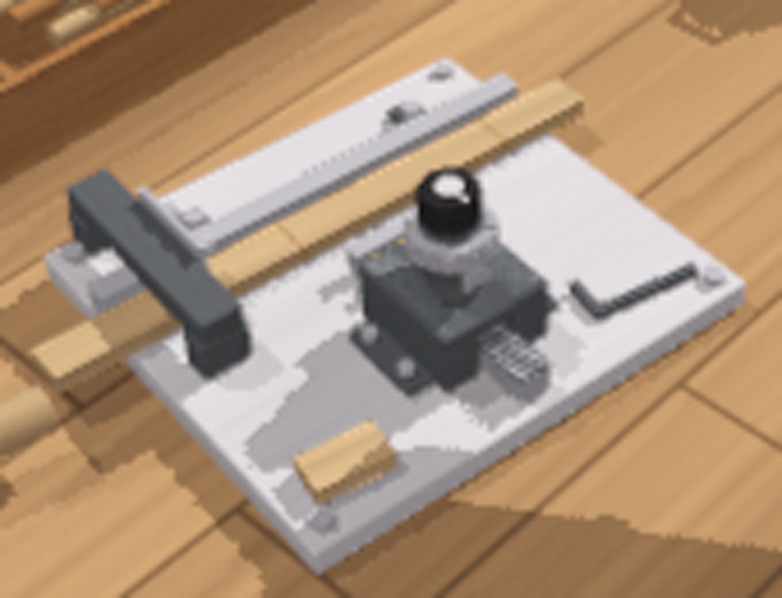

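Crop: the knob sits on the housing, the spring plunger faces near, the bridge is at the left, the offcut and hex key lie near the front corners. Bed fit 319x302 mm (expected 320x300), yaw ≈ -8.35°. The axis from the bed is (0.513,0.060), and from the knob cloud (0.511,0.060), so they agree. Moving above it.

```bash
R='';
python3 -m inch '[{"x":-0.8,"y":0.93},{"x":-0.8,"y":0.93},{"x":-0.8,"y":0.93},{"x":-0.8,"y":0.93},{"x":-0.8,"y":0.93}]' 1 60
python3 -m inch '[{"x":-0.8,"y":0.93},{"x":-0.8,"y":0.93},{"x":-0.8,"y":0.93},{"x":-0.8,"y":0.93},{"x":-0.8,"y":0.93}]'
python3 -m inch '[{"x":-0.8,"y":0.93},{"x":-0.8,"y":0.93},{"x":-0.8,"y":0.93},{"x":-0.8,"y":0.93},{"x":-0.8,"y":0.93}]'
python3 - <<'E'
from h import *
f=np.load("pics/top0.npz");P=cloud("top",f["d"])
a=np.radians(-8.35);Rj=np.array([[np.cos(a),-np.sin(a)],[np.sin(a),np.cos(a)]])
im=f["im"].astype(int)
for n in("top","side"):
    f=np.load(f"pics/{n}0.npz");P=cloud(n,f["d"]);im=f["im"].astype(int)
    q=(P[...,:2]-[.512,.060])@Rj   # relative to the axis, jig axes
    # cross section along x for several y, print height & color
    for y0 in(-.08,-.05,.05):
        m=(abs(q[...,1]-y0)<.004)&(q[...,0]>.06)&(q[...,0]<.2)&(P[...,2]<.06)
        o=np.argsort(q[m][:,0]);print(n,y0);print([(int(1e3*a),int(1e3*b),int(c)) for a,b,c in zip(q[m][o][:,0],P[m][o][:,2],(im[m][o][:,0]-im[m][o][:,2]))])
E
```

```text
top -0.08
[(61, 17, -1), (64, 20, 0), (64, 19, 0), (68, 19, 0), (69, 16, 0), (71, 25, -1), (72, 20, 0), (75, 24, 0), (76, 21, 0), (79, 23, 0), (84, 19, -1), (85, 16, -1), (87, 23, -1), (88, 18, -1), (92, 20, 0), (92, 18, 0), (95, 22, -2), (96, 17, -2), (98, 25, -3), (100, 19, -3), (101, 33, 30), (101, 16, -2), (103, 24, 30), (103, 42, 100), (103, 24, 31), (103, 38, 101), (105, 29, 99), (109, 31, 99), (109, 30, 101), (113, 33, 101), (113, 30, 101), (116, 35, 102), (117, 31, 103), (120, 34, 102), (120, 33, 100), (124, 35, 101), (125, 29, 98), (127, 36, 100), (129, 30, 99), (133, 43, 8), (134, 27, 73), (134, 25, 75), (134, 42, 5), (137, 47, -5), (139, 36, -5), (142, 42, -7), (142, 41, -6), (145, 44, -6), (146, 41, -7), (148, 46, -5), (151, 37, -6), (160, 18, -5), (161, 15, -7), (164, 19, -5), (164, 16, -2), (167, 24, -5), (168, 18, -4), (169, 29, -5), (171, 22, -4), (174, 25, -5), (176, 17, -5), (179, 20, -2), (180, 18, -4), (182, 25, -3), (185, 16, -6), (187, 24, -2), (187, 21, -1), (190, 25, -1), (191, 23, -1), (195, 23, 0), (196, 20, 0)]
top -0.05
[(62, 22, -1), (63, 19, -1), (66, 22
[... 4430 characters left out ...]
3, 35, 81), (125, 35, 81), (129, 33, 81), (129, 35, 82), (134, 39, -1), (134, 37, 2), (135, 34, 17), (135, 36, 2), (135, 30, 66), (135, 39, 0), (135, 32, 39), (136, 40, -2), (138, 42, -2), (138, 43, -3), (139, 39, -2), (143, 42, -3), (143, 42, -2), (146, 38, -2), (146, 41, -2), (146, 43, -2), (148, 43, -2), (148, 42, -2), (153, 40, 0), (154, 38, 0), (175, 20, 2), (175, 20, 1), (178, 21, 1), (179, 18, 2), (180, 20, 1), (181, 21, 2), (183, 22, 2), (185, 22, 1), (185, 21, 1), (186, 17, 3), (190, 18, 2), (191, 19, 2), (191, 22, 1), (193, 23, 1), (194, 18, 2), (197, 17, 2)]validation failed for argument at $[0]...
validation failed for argument at $[0]...
validation failed for argument at $[0]...
```

The row format needs all four keys. Fence face is ≈135 mm from the axis, lath near edge ≈102.5, so home is at ≈2.1 rad and the setting at ≈2.45 rad (141°).

```bash
python3 -m inch '[{"x":-0.8,"y":0.93,"z":0,"yaw":0},{"x":-0.8,"y":0.93,"z":0,"yaw":0},{"x":-0.8,"y":0.93,"z":0,"yaw":0},{"x":-0.8,"y":0.93,"z":0,"yaw":0},{"x":-0.8,"y":0.93,"z":0,"yaw":0}]' 1 60
python3 -m inch '[{"x":-0.8,"y":0.93,"z":0,"yaw":0},{"x":-0.8,"y":0.93,"z":0,"yaw":0},{"x":-0.8,"y":0.93,"z":0,"yaw":0},{"x":-0.8,"y":0.93,"z":0,"yaw":0},{"x":-0.8,"y":0.93,"z":0,"yaw":0}]'
python3 -m inch '[{"x":-0.8,"y":0.93,"z":0,"yaw":0},{"x":-0.8,"y":0.93,"z":0,"yaw":0},{"x":-0.8,"y":0.93,"z":0,"yaw":0},{"x":-0.8,"y":0.93,"z":0,"yaw":0},{"x":-0.8,"y":0.93,"z":0,"yaw":0}]'
python3 -c "from h import *;s=r.get_state();print(s['joints'],s['eef_rot'])"
```

```text
time_s: 0.52
tcp_pos: [0.2457, -0.5089, 0.2315]
eef_rot: [179.5, -0.2, -164.7]
contact_force: [1.7, 0.2, 0.4]
gripper_width: 0.0876
time_s: 0.93
tcp_pos: [0.3123, -0.3626, 0.2303]
eef_rot: [179.3, -0.3, -164.8]
contact_force: [1.4, -0.9, 0.1]
gripper_width: 0.0874
time_s: 1.35
tcp_pos: [0.379, -0.2165, 0.2306]
eef_rot: [179.3, -0.3, -164.9]
contact_force: [1.3, -0.5, -0.2]
gripper_width: 0.0873
[ -4.21562862  -1.89643682 -27.53083938  -0.64130692 -64.87284899
 -70.40593951] [ 179.28471304   -0.28527456 -164.89467714]
```

```bash
python3 -m inch '[{"x":-0.8,"y":0.93,"z":0,"yaw":0},{"x":-0.8,"y":0.93,"z":0,"yaw":0},{"x":-0.8,"y":0.93,"z":0,"yaw":0},{"x":-0.8,"y":0.93,"z":0,"yaw":0},{"x":-0.8,"y":0.93,"z":0,"yaw":0}]'
python3 -m inch '[{"x":-0.8,"y":0.93,"z":0,"yaw":0},{"x":-0.8,"y":0.93,"z":0,"yaw":0},{"x":-0.8,"y":0.93,"z":0,"yaw":0},{"x":-0.5,"y":0.6,"z":0,"yaw":0},{"x":0,"y":0,"z":0,"yaw":0}]'
python3 -m inch '[{"x":0,"y":0,"z":0,"yaw":-1},{"x":0,"y":0,"z":0,"yaw":-1},{"x":0,"y":0,"z":0,"yaw":-1},{"x":0,"y":0,"z":0,"yaw":-1},{"x":0,"y":0,"z":0,"yaw":-1}]'
python3 -m inch '[{"x":0,"y":0,"z":0,"yaw":-1},{"x":0,"y":0,"z":0,"yaw":-1},{"x":0,"y":0,"z":0,"yaw":-1},{"x":0,"y":0,"z":0,"yaw":-1},{"x":0,"y":0,"z":0,"yaw":-1}]'
python3 -m inch '[{"x":0,"y":0,"z":0,"yaw":-1},{"x":0,"y":0,"z":0,"yaw":-1},{"x":0,"y":0,"z":0,"yaw":-1},{"x":0,"y":0,"z":0,"yaw":-1},{"x":0,"y":0,"z":0,"yaw":-1}]'
python3 -m inch '[{"x":0,"y":0,"z":0,"yaw":-1},{"x":0,"y":0,"z":0,"yaw":-1},{"x":0,"y":0,"z":0,"yaw":-1},{"x":0,"y":0,"z":0,"yaw":-1},{"x":0,"y":0,"z":0,"yaw":-1}]'
python3 -c "from h import *;s=r.get_state();print(s['joints'],s['eef_rot'])"
```

```text
time_s: 1.77
tcp_pos: [0.4457, -0.0702, 0.2316]
eef_rot: [179.2, -0.3, -164.9]
contact_force: [1.1, -0.6, 1.0]
gripper_width: 0.0873
time_s: 2.18
tcp_pos: [0.4959, 0.0406, 0.2316]
eef_rot: [179.2, -0.3, -164.6]
contact_force: [0.3, -0.2, -0.1]
gripper_width: 0.0876
time_s: 2.6
tcp_pos: [0.4944, 0.0417, 0.2294]
eef_rot: [179.1, -0.2, -143.7]
contact_force: [0.4, 0.3, 0.1]
gripper_width: 0.0878
time_s: 3.02
tcp_pos: [0.4921, 0.0395, 0.2279]
eef_rot: [178.9, -0.0, -122.7]
contact_force: [-0.4, -0.4, -0.1]
gripper_width: 0.0877
time_s: 3.43
tcp_pos: [0.4896, 0.0372, 0.2265]
eef_rot: [178.8, 0.3, -101.8]
contact_force: [-0.4, 0.1, -0.1]
gripper_width: 0.0875
time_s: 3.85
tcp_pos: [0.4872, 0.0348, 0.2253]
eef_rot: [178.8, 0.7, -80.9]
contact_force: [0.1, 0.5, 0.3]
gripper_width: 0.0879
[ 26.3624022    4.13102698 -21.86981034  -1.13775006 -64.98921651
 -16.72855899] [178.75327043   0.69307473 -80.86364723]
```

```bash
python3 -m inch '[{"x":0,"y":0,"z":0,"yaw":-1},{"x":0,"y":0,"z":0,"yaw":-1},{"x":0,"y":0,"z":0,"yaw":-1},{"x":0,"y":0,"z":0,"yaw":-1},{"x":0,"y":0,"z":0,"yaw":-1}]'
python3 -m inch '[{"x":0,"y":0,"z":0,"yaw":-1},{"x":0,"y":0,"z":0,"yaw":-1},{"x":0,"y":0,"z":0,"yaw":-1},{"x":0,"y":0,"z":0,"yaw":-1},{"x":0,"y":0,"z":0,"yaw":-1}]'
python3 -m inch '[{"x":0,"y":0,"z":0,"yaw":-1},{"x":0,"y":0,"z":0,"yaw":-1},{"x":0,"y":0,"z":0,"yaw":-1},{"x":0,"y":0,"z":0,"yaw":-1},{"x":0,"y":0,"z":0,"yaw":-1}]'
python3 -m inch '[{"x":0,"y":0,"z":0,"yaw":-1},{"x":0,"y":0,"z":0,"yaw":-1},{"x":0,"y":0,"z":0,"yaw":-1},{"x":0,"y":0,"z":0,"yaw":-1},{"x":0,"y":0,"z":0,"yaw":0}]'
cat > go.py <<'E'
# needed shift to a target, in tool-axis row units
import sys
from h import *
from scipy.spatial.transform import Rotation as Ro
s=r.get_state();t=np.array([float(v) for v in sys.argv[1:4]])
print("t",round(s['time_s'],2),"tcp",s['tcp_pos'].round(4),"rot",s['eef_rot'].round(2),"w",round(s['gripper_width'],4),"F",s['contact_force'].round(1),"M",s['moment'].round(2),"j6",s['joints'][5].round(1))
print("rows",(Ro.from_euler('xyz',s['eef_rot'],degrees=True).inv().apply(t-s['tcp_pos'])/.025).round(2))
E
python3 go.py .5115 .0600 .2
```

```text
time_s: 4.27
tcp_pos: [0.4848, 0.0325, 0.224]
eef_rot: [178.9, 1.2, -59.9]
contact_force: [0.2, -1.0, 0.2]
gripper_width: 0.0879
time_s: 4.68
tcp_pos: [0.4824, 0.0301, 0.2227]
eef_rot: [179.2, 1.6, -39.0]
contact_force: [-1.0, -0.7, -0.6]
gripper_width: 0.0878
time_s: 5.1
tcp_pos: [0.4799, 0.0279, 0.2214]
eef_rot: [179.8, 1.9, -18.0]
contact_force: [-0.3, 0.4, 0.6]
gripper_width: 0.0878
time_s: 5.52
tcp_pos: [0.4776, 0.0256, 0.2201]
eef_rot: [-179.7, 2.1, -1.1]
contact_force: [0.0, 0.3, 0.8]
gripper_width: 0.0875
t 5.52 tcp [0.4776 0.0256 0.2201] rot [-179.68    2.1    -1.09] w 0.0875 F [0.  0.3 0.8] M [-0.11 -0.01  0.04] j6 63.8
rows [ 1.36 -1.4   0.76]
```

```bash
python3 -m inch '[{"x":0.5,"y":-0.5,"z":0.6,"yaw":0},{"x":0.5,"y":-0.5,"z":0.6,"yaw":0},{"x":0.45,"y":-0.5,"z":0.6,"yaw":0},{"x":0,"y":0,"z":0.5,"yaw":0},{"x":0,"y":0,"z":0.3,"yaw":0}]'
python3 go.py .5115 .0600 .15
python3 -m inch '[{"x":0.02,"y":-0.018,"z":-0.01,"yaw":0},{"x":0.02,"y":-0.018,"z":-0.01,"yaw":0}]'
python3 go.py .5115 .0600 .15
python3 - <<'E'
from h import *
for n in("side","top"):
    im,d=r.capture(n)
    u,v=proj(n,[.512,.06,.13]).astype(int)
    s=im[v-65:v+45,u-70:u+70,::-1];cv2.imwrite(f"pics/{n}3.png",cv2.resize(s,None,fx=5,fy=5,interpolation=cv2.INTER_CUBIC));print(n,u,v)
E
```

```text
time_s: 5.93
tcp_pos: [0.5139, 0.0628, 0.154]
eef_rot: [-179.6, 1.9, -1.9]
contact_force: [-0.1, -0.5, -0.4]
gripper_width: 0.0879
t 5.93 tcp [0.5139 0.0628 0.154 ] rot [-179.58    1.85   -1.87] w 0.0879 F [-0.1 -0.5 -0.4] M [-0.18  0.14 -0.03] j6 61.3
rows [-0.09  0.12  0.16]
time_s: 6.1
tcp_pos: [0.5135, 0.0628, 0.1525]
eef_rot: [-179.7, 2.1, -2.0]
contact_force: [-0.3, 0.2, 0.3]
gripper_width: 0.0878
t 6.1 tcp [0.5135 0.0628 0.1525] rot [-179.7     2.08   -2.05] w 0.0878 F [-0.3  0.2  0.3] M [-0.1   0.04 -0.06] j6 61.1
rows [-0.07  0.12  0.1 ]
side 237 200
top 220 204
```

View pics/side3.png

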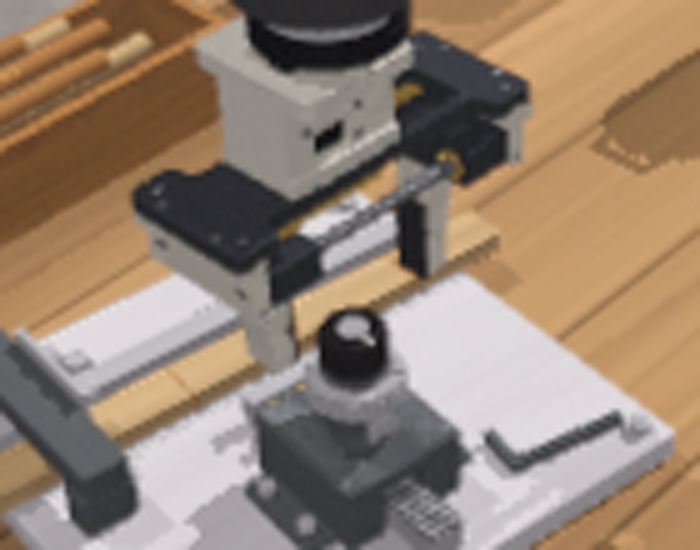

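Side view: finger tips at (280,350) and (430,270) straddle the knob (353,325), consistent with being centred above it. Descend and grip.

```bash
python3 -m inch '[{"x":-0.05,"y":0.11,"z":0.4,"yaw":0},{"x":0.02,"y":0,"z":0.45,"yaw":0},{"x":0.02,"y":-0.02,"z":0.35,"yaw":0},{"x":0.02,"y":-0.02,"z":0.1,"yaw":0},{"x":0.02,"y":-0.02,"z":-0.01,"yaw":0}]'
python3 go.py .5115 .0600 .118
```

```text
time_s: 6.62
tcp_pos: [0.5141, 0.0612, 0.1215]
eef_rot: [-179.5, 1.7, -2.1]
contact_force: [-0.1, -0.5, 0.5]
gripper_width: 0.0877
t 6.62 tcp [0.5141 0.0612 0.1215] rot [-179.49    1.69   -2.12] w 0.0877 F [-0.1 -0.5  0.5] M [-0.14  0.07  0.01] j6 61.3
rows [-0.1   0.05  0.14]
```

```bash
python3 -m inch '[{"x":-0.1,"y":0.05,"z":0.14,"yaw":0},{"x":0.02,"y":-0.02,"z":-0.01,"yaw":0},{"x":0.02,"y":-0.02,"z":-0.01,"yaw":0},{"x":0.02,"y":-0.02,"z":-0.01,"yaw":0},{"x":0.02,"y":-0.02,"z":-0.01,"yaw":0}]' -1 60
python3 go.py .5115 .0600 .118
python3 -m inch '[{"x":0.02,"y":-0.02,"z":-0.01,"yaw":0},{"x":0.02,"y":-0.02,"z":-0.01,"yaw":0},{"x":0.02,"y":-0.02,"z":-0.01,"yaw":0},{"x":0.02,"y":-0.02,"z":-0.01,"yaw":0},{"x":0.02,"y":-0.02,"z":-0.01,"yaw":0}]'
python3 go.py .5115 .0600 .118
```

```text
time_s: 7.03
tcp_pos: [0.514, 0.0621, 0.1197]
eef_rot: [-179.5, 1.6, -2.1]
contact_force: [0.4, -0.1, 0.1]
gripper_width: 0.06
t 7.03 tcp [0.514  0.0621 0.1197] rot [-179.47    1.62   -2.12] w 0.06 F [ 0.4 -0.1  0.1] M [-0.11  0.06  0.05] j6 61.2
rows [-0.09  0.09  0.07]
time_s: 7.45
tcp_pos: [0.5158, 0.0606, 0.1211]
eef_rot: [-179.9, 1.8, -2.1]
contact_force: [-3.0, 6.1, 0.3]
gripper_width: 0.035
t 7.45 tcp [0.5158 0.0606 0.1211] rot [-179.86    1.79   -2.06] w 0.035 F [-3.   6.1  0.3] M [2.89 1.15 0.05] j6 61.1
rows [-0.17  0.03  0.13]
```

```bash
python3 -m inch '[{"x":0,"y":0,"z":0,"yaw":0},{"x":-0.08,"y":0,"z":0.05,"yaw":0},{"x":-0.08,"y":0,"z":0.05,"yaw":0},{"x":0,"y":0,"z":0,"yaw":0}]' 0.1
python3 go.py .5120 .0600 .118
```

```text
time_s: 7.78
tcp_pos: [0.5117, 0.0612, 0.1185]
eef_rot: [-179.8, 1.8, -2.1]
contact_force: [0.8, -0.8, 0.1]
gripper_width: 0.0476
t 7.78 tcp [0.5117 0.0612 0.1185] rot [-179.82    1.76   -2.09] w 0.0476 F [ 0.8 -0.8  0.1] M [-0.12  0.1  -0.  ] j6 60.9
rows [0.01 0.05 0.02]
```

```bash
python3 -m inch '[{"x":0.01,"y":0.03,"z":0,"yaw":0},{"x":0.01,"y":0,"z":0,"yaw":0},{"x":0.01,"y":0,"z":0,"yaw":0},{"x":0.01,"y":0,"z":0,"yaw":0}]' -1 60
python3 go.py .5120 .0600 .118
python3 -m inch '[{"x":0,"y":0,"z":0,"yaw":0.5},{"x":0,"y":0,"z":0,"yaw":1},{"x":0,"y":0,"z":0,"yaw":1},{"x":0,"y":0,"z":0,"yaw":1}]' 
python3 go.py .5120 .0600 .118
```

```text
time_s: 8.12
tcp_pos: [0.5124, 0.0608, 0.1187]
eef_rot: [-179.8, 1.8, -2.0]
contact_force: [-1.4, 0.1, 1.1]
gripper_width: 0.035
t 8.12 tcp [0.5124 0.0608 0.1187] rot [-179.81    1.77   -2.05] w 0.035 F [-1.4  0.1  1.1] M [0.06 0.82 0.04] j6 61.0
rows [-0.01  0.03  0.03]
time_s: 8.45
tcp_pos: [0.5124, 0.0612, 0.1187]
eef_rot: [179.7, 1.8, -16.3]
contact_force: [-0.5, 0.0, 0.4]
gripper_width: 0.0346
t 8.45 tcp [0.5124 0.0612 0.1187] rot [179.75   1.77 -16.34] w 0.0346 F [-0.5  0.   0.4] M [0.23 0.21 0.28] j6 46.7
rows [-0.    0.05  0.03]
```

```bash
python3 -m inch '[{"x":0,"y":0,"z":0,"yaw":1},{"x":0,"y":0,"z":0,"yaw":1},{"x":0,"y":0,"z":0,"yaw":1},{"x":0,"y":0,"z":0,"yaw":1},{"x":0,"y":0,"z":0,"yaw":1}]' >/dev/null
python3 go.py .5120 .0600 .118
python3 -m inch '[{"x":0,"y":0,"z":0,"yaw":1},{"x":0,"y":0,"z":0,"yaw":1},{"x":0,"y":0,"z":0,"yaw":1},{"x":0,"y":0,"z":0,"yaw":1},{"x":0,"y":0,"z":0,"yaw":1}]' >/dev/null
python3 go.py .5120 .0600 .118
python3 -m inch '[{"x":0,"y":0,"z":0,"yaw":1},{"x":0,"y":0,"z":0,"yaw":1},{"x":0,"y":0,"z":0,"yaw":1}]' >/dev/null
python3 go.py .5120 .0600 .118
python3 -m inch '[{"x":0,"y":0,"z":0,"yaw":1},{"x":0,"y":0,"z":0,"yaw":1},{"x":0,"y":0,"z":0,"yaw":1}]'  >/dev/null
python3 go.py .5120 .0600 .118
```

```text
t 8.87 tcp [0.5127 0.0616 0.1187] rot [179.18   1.56 -37.24] w 0.0348 F [-1.1 -0.1  0. ] M [0.21 0.08 0.32] j6 25.8
rows [0.02 0.07 0.03]
t 9.28 tcp [0.513  0.0618 0.1187] rot [178.78   1.18 -58.17] w 0.035 F [-0.4 -0.2 -0.5] M [ 0.16 -0.11  0.31] j6 4.9
rows [0.04 0.07 0.03]
t 9.53 tcp [0.5133 0.0619 0.1187] rot [178.62   0.9  -70.74] w 0.035 F [-1.6 -0.  -0.9] M [ 0.14 -0.21  0.35] j6 -7.7
rows [0.06 0.07 0.03]
t 9.78 tcp [0.5135 0.062  0.1187] rot [178.53   0.61 -83.28] w 0.0349 F [-1.1 -1.7 -1. ] M [ 0.05 -0.26  0.38] j6 -20.2
rows [0.07 0.07 0.03]
```

```bash
python3 -m inch '[{"x":0,"y":0,"z":0,"yaw":1}]' >/dev/null
python3 go.py .5120 .0600 .118 | head -1
python3 -m inch '[{"x":0,"y":0,"z":0,"yaw":1}]' >/dev/null
python3 go.py .5120 .0600 .118| head -1
python3 -m inch '[{"x":0,"y":0,"z":0,"yaw":1}]' >/dev/null
python3 go.py .5120 .0600 .118| head -1
python3 -m inch '[{"x":0,"y":0,"z":0,"yaw":1}]'  >/dev/null
python3 go.py .5120 .0600 .118 | head -1
python3 - <<'E'
from h import *
for n in("side","top"):
    im,d=r.capture(n);np.savez(f"pics/{n}4.npz",im=im,d=d)
    u,v=proj(n,[.56,.06,.05]).astype(int)
    s=im[v-65:v+55,u-70:u+70,::-1];cv2.imwrite(f"pics/{n}4.png",cv2.resize(s,None,fx=5,fy=5,interpolation=cv2.INTER_CUBIC));print(n,u,v)
E
```

```text
t 9.87 tcp [0.5136 0.062  0.1187] rot [178.51   0.51 -87.46] w 0.0352 F [-1.6 -1.4 -0. ] M [-0.08 -0.26  0.33] j6 -24.4
t 9.95 tcp [0.5137 0.062  0.1187] rot [178.5    0.41 -91.64] w 0.0354 F [-2.7 -0.1  0.3] M [-0.1  -0.31  0.35] j6 -28.6
t 10.03 tcp [0.5138 0.062  0.1187] rot [178.49   0.3  -95.82] w 0.0351 F [-0.9 -0.5 -0.6] M [-0.04 -0.3   0.32] j6 -32.7
t 10.12 tcp [0.5138 0.0619 0.1186] rot [ 178.49    0.2  -100.  ] w 0.0348 F [-1.7 -1.1 -0.9] M [-0.18 -0.38  0.32] j6 -36.9
side 225 214
top 220 195
```

View pics/side4.png

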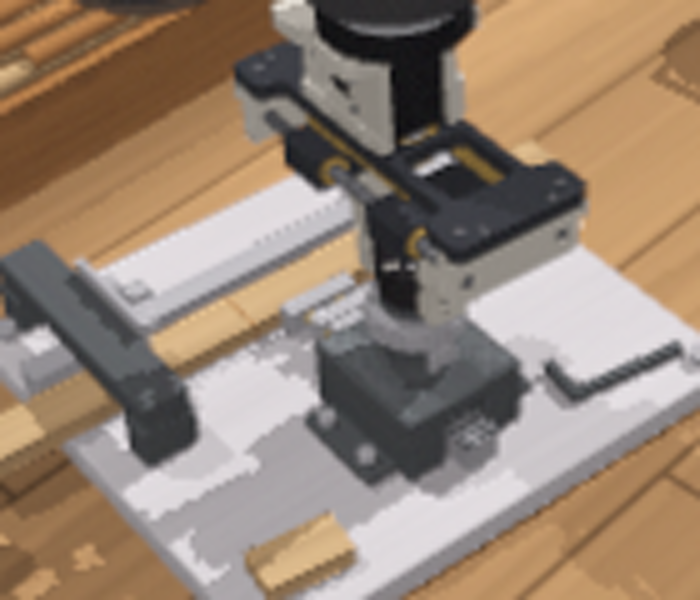

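Side view: the shoe (320,300) is nearly at the lath, as predicted (98° → 20.5 mm). Continuing with torque sampling.

```bash
cat > m.py <<'E'
from h import *
s=r.get_state();print("t %.2f yaw %.2f Mz %.3f j6t %.3f j6 %.1f w %.4f"%(s['time_s'],s['eef_rot'][2],s['moment'][2],s['joint_torque'][5],s['joints'][5],s['gripper_width']),s['tcp_pos'].round(4),s['contact_force'].round(1))
E
python3 m.py
python3 -m inch '[{"x":0,"y":0,"z":0,"yaw":1}]' >/dev/null;python3 m.py
python3 -m inch '[{"x":0,"y":0,"z":0,"yaw":1}]' >/dev/null;python3 m.py
python3 -m inch '[{"x":0,"y":0,"z":0,"yaw":1}]' >/dev/null;python3 m.py
python3 -m inch '[{"x":0,"y":0,"z":0,"yaw":1}]' >/dev/null;python3 m.py
python3 -m inch '[{"x":0,"y":0,"z":0,"yaw":0.6}]' >/dev/null;python3 m.py
python3 -m inch '[{"x":0,"y":0,"z":0,"yaw":0.6}]' >/dev/null;python3 m.py
python3 -m inch '[{"x":0,"y":0,"z":0,"yaw":0.6}]' >/dev/null;python3 m.py
python3 -m inch '[{"x":0,"y":0,"z":0,"yaw":0.6}]' >/dev/null;python3 m.py
python3 -m inch '[{"x":0,"y":0,"z":0,"yaw":0.6}]' >/dev/null;python3 m.py
python3 -m inch '[{"x":0,"y":0,"z":0,"yaw":0.6}]' >/dev/null;python3 m.py
python3 -m inch '[{"x":0,"y":0,"z":0,"yaw":0.6}]' >/dev/null;python3 m.py
```

```text
t 10.22 yaw -99.91 Mz -0.287 j6t -0.917 j6 -36.8 w 0.0352 [0.5139 0.062  0.1187] [-1.3 -0.4 -0.5]
t 10.30 yaw -103.70 Mz 0.313 j6t 2.029 j6 -40.6 w 0.0350 [0.5139 0.0619 0.1187] [-1.9 -0.1 -1. ]
t 10.38 yaw -107.69 Mz 0.331 j6t 1.127 j6 -44.6 w 0.0348 [0.514  0.0619 0.1187] [-1.4 -0.6 -0.8]
t 10.47 yaw -111.67 Mz 0.390 j6t 1.110 j6 -48.6 w 0.0347 [0.5141 0.0619 0.1187] [-1.8 -0.9 -0.7]
t 10.55 yaw -115.67 Mz 0.350 j6t 1.060 j6 -52.6 w 0.0347 [0.5141 0.0618 0.1187] [-2.  -1.  -1.5]
t 10.63 yaw -118.09 Mz 0.357 j6t 0.020 j6 -55.0 w 0.0353 [0.5142 0.0618 0.1187] [-2.3 -0.2 -0.6]
t 10.72 yaw -120.42 Mz 0.306 j6t 0.419 j6 -57.4 w 0.0350 [0.5142 0.0618 0.1187] [-1.9 -1.  -0.7]
t 10.80 yaw -122.74 Mz 0.323 j6t 0.443 j6 -59.7 w 0.0349 [0.5143 0.0617 0.1187] [-2.4 -0.5  0.2]
t 10.88 yaw -125.05 Mz 0.389 j6t 0.448 j6 -62.0 w 0.0353 [0.5143 0.0617 0.1187] [-1.9 -0.4 -0.5]
t 10.97 yaw -127.36 Mz 0.354 j6t 0.436 j6 -64.4 w 0.0347 [0.5143 0.0617 0.1186] [-1.7 -0.7 -1. ]
t 11.05 yaw -129.67 Mz 0.366 j6t 0.420 j6 -66.7 w 0.0346 [0.5144 0.0616 0.1187] [-1.1 -0.8 -0.9]
t 11.13 yaw -131.97 Mz 0.409 j6t 0.403 j6 -69.0 w 0.0351 [0.5144 0.0616 0.1186] [-0.8 -0.2 -1.1]
```

```bash
python3 -m inch '[{"x":0,"y":0,"z":0,"yaw":0.3}]' >/dev/null;python3 m.py
python3 -m inch '[{"x":0,"y":0,"z":0,"yaw":0.3}]' >/dev/null;python3 m.py
python3 -m inch '[{"x":0,"y":0,"z":0,"yaw":0.3}]' >/dev/null;python3 m.py
python3 -m inch '[{"x":0,"y":0,"z":0,"yaw":0.3}]' >/dev/null;python3 m.py
python3 -m inch '[{"x":0,"y":0,"z":0,"yaw":0.3}]' >/dev/null;python3 m.py
python3 -m inch '[{"x":0,"y":0,"z":0,"yaw":0.3}]' >/dev/null;python3 m.py
python3 -m inch '[{"x":0,"y":0,"z":0,"yaw":0.3}]' >/dev/null;python3 m.py
python3 - <<'E'
from h import *
a=np.radians(-8.35);Rj=np.array([[np.cos(a),-np.sin(a)],[np.sin(a),np.cos(a)]])
D={}
for n in("side","top"):
    im,d=r.capture(n);np.savez(f"pics/{n}5.npz",im=im,d=d)
    for k in(0,4,5):
        f=np.load(f"pics/{n}{k}.npz");P=cloud(n,f["d"]);im=f["im"].astype(int)
        q=(P[...,:2]-[.512,.06])@Rj
        w=(im[...,0]-im[...,2]>55)&(P[...,2]>.029)&(P[...,2]<.039)&(q[...,0]>.09)&(q[...,0]<.15)
        o=[]
        for lo,hi in((-.19,-.1),(-.1,-.03),(.03,.1)):
            m=w&(q[...,1]>lo)&(q[...,1]<hi)
            o+=[m.sum(),*(np.median(q[m][:,0]),)] if m.sum() else [0,0]
        print(n,k,np.round(o,4))
im=np.load("pics/side5.npz")["im"];s=im[150:270,155:295,::-1];cv2.imwrite("pics/side5.png",cv2.resize(s,None,fx=5,fy=5,interpolation=cv2.INTER_CUBIC))
E
```

```text
t 11.22 yaw -133.11 Mz 0.359 j6t -0.417 j6 -70.1 w 0.0352 [0.5144 0.0616 0.1187] [-2.1 -0.6 -0.7]
t 11.30 yaw -134.22 Mz 0.419 j6t -0.083 j6 -71.3 w 0.0349 [0.5144 0.0616 0.1187] [-1.5 -0.4 -0.4]
t 11.38 yaw -135.39 Mz 0.396 j6t -0.004 j6 -72.5 w 0.0348 [0.5144 0.0616 0.1186] [-1.6 -0.9 -0.6]
t 11.47 yaw -136.61 Mz 0.433 j6t 0.030 j6 -73.7 w 0.0352 [0.5144 0.0615 0.1187] [-2.   0.3 -0.5]
t 11.55 yaw -137.87 Mz 0.464 j6t 0.032 j6 -74.9 w 0.0350 [0.5145 0.0615 0.1187] [-1.8  0.2 -0.1]
t 11.63 yaw -139.15 Mz 0.438 j6t 0.024 j6 -76.2 w 0.0349 [0.5144 0.0615 0.1186] [-1.   0.  -0.5]
t 11.72 yaw -140.45 Mz 0.481 j6t 0.013 j6 -77.5 w 0.0348 [0.5145 0.0615 0.1186] [-2.3 -0.8 -1.3]
side 0 [2.060e+02 1.155e-01 1.520e+02 1.193e-01 1.700e+02 1.172e-01]
side 4 [2.600e+01 1.237e-01 3.300e+01 1.238e-01 1.640e+02 1.162e-01]
side 5 [1.210e+02 1.173e-01 0.000e+00 0.000e+00 1.660e+02 1.179e-01]
top 0 [1.580e+02 1.171e-01 1.190e+02 1.168e-01 1.140e+02 1.171e-01]
top 4 [1.560e+02 1.181e-01 1.170e+02 1.175e-01 0.000e+00 0.000e+00]
top 5 [1.600e+02 1.194e-01 7.500e+01 1.212e-01 0.000e+00 0.000e+00]
```

View pics/side5.png

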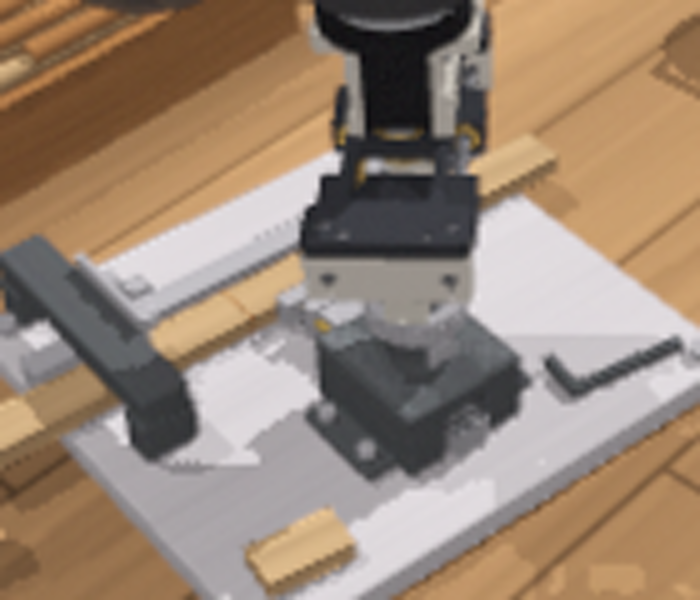

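Shoe now touches the lath; the lath has moved ~2.5 mm onto the fence. Fit the torque kink.

Run:
```python
import numpy as np
from scipy.optimize import curve_fit
y=np.array([16.34,37.24,58.17,70.74,83.28,87.46,91.64,95.82,100,103.7,107.69,111.67,115.67,118.09,120.42,122.74,125.05,127.36,129.67,131.97,133.11,134.22,135.39,136.61,137.87,139.15,140.45])-2.05
m=np.array([.28,.32,.31,.35,.38,.33,.35,.32,.32,.313,.331,.39,.35,.357,.306,.323,.389,.354,.366,.409,.359,.419,.396,.433,.464,.438,.481])
f=lambda x,b,k:b+.00754*np.maximum(x-k,0)
g=lambda x,b,k,s:b+s*np.maximum(x-k,0)
p,c=curve_fit(f,y,m,[.33,122]);print(p,np.sqrt(np.diag(c)),"mm now",(y[-1]-p[1])*np.pi/180*12)
p,c=curve_fit(g,y,m,[.33,122,.0075]);print(p,np.sqrt(np.diag(c)))
```

```text
[  0.333125   121.49212684] [0.00677007 1.40671993] mm now 3.541176674209969
[3.33202615e-01 1.20690007e+02 6.97477308e-03] [6.89209811e-03 3.20521342e+00 1.78382424e-03]
```

The kink at 121.5°±1.4 agrees with vision (≈122°). About 2.2° more is needed for 4 mm.

```bash
python3 -m inch '[{"x":0,"y":0,"z":0,"yaw":0.25},{"x":0,"y":0,"z":0,"yaw":0.2}]' >/dev/null;python3 m.py
python3 -m inch '[{"x":0,"y":0,"z":0,"yaw":0}]' >/dev/null;python3 m.py
python3 -m inch '[{"x":0,"y":0,"z":0,"yaw":0}]' 0.3 >/dev/null;python3 m.py
python3 -m inch '[{"x":0,"y":0,"z":0,"yaw":0},{"x":0,"y":0,"z":0,"yaw":0}]' >/dev/null;python3 m.py
```

```text
t 11.98 yaw -142.30 Mz 0.454 j6t -0.175 j6 -79.4 w 0.0350 [0.5145 0.0615 0.1187] [-2.2 -0.8 -1.1]
t 12.07 yaw -142.37 Mz 0.408 j6t -0.595 j6 -79.5 w 0.0347 [0.5145 0.0615 0.1187] [-1.2 -0.7 -0.5]
t 12.15 yaw -142.41 Mz 0.002 j6t -0.010 j6 -79.5 w 0.0375 [0.5144 0.0615 0.1186] [-1.3 -0.8  0.5]
t 12.32 yaw -142.46 Mz -0.022 j6t -0.007 j6 -79.5 w 0.0495 [0.5146 0.0617 0.1188] [ 0.4 -0.2 -0.3]
```

```bash
python3 -m inch '[{"x":0,"y":0,"z":-0.05,"yaw":-0.3},{"x":0,"y":0,"z":0,"yaw":-1},{"x":0,"y":0,"z":0,"yaw":-1},{"x":0,"y":0,"z":0,"yaw":-1},{"x":0,"y":0,"z":0,"yaw":0}]' 0.7 ;python3 go.py .5135 .0612 .0885
```

```text
time_s: 12.73
tcp_pos: [0.5151, 0.0619, 0.1206]
eef_rot: [178.7, -0.5, -128.5]
contact_force: [-0.3, -0.4, 0.2]
gripper_width: 0.0735
t 12.73 tcp [0.5151 0.0619 0.1206] rot [ 178.71   -0.49 -128.48] w 0.0735 F [-0.3 -0.4  0.2] M [ 0.07 -0.01 -0.01] j6 -65.5
rows [0.05 0.   1.28]
```

```bash
python3 -m inch '[{"x":0.03,"y":0,"z":0.35,"yaw":0},{"x":0.02,"y":0,"z":0.4,"yaw":0},{"x":0,"y":0,"z":0.35,"yaw":0},{"x":0,"y":0,"z":0.1,"yaw":0},{"x":0,"y":0,"z":0,"yaw":0}]';python3 go.py .5135 .0612 .0885
```

```text
time_s: 13.15
tcp_pos: [0.5132, 0.061, 0.0871]
eef_rot: [178.7, -0.5, -128.9]
contact_force: [0.4, -0.4, 0.1]
gripper_width: 0.0744
t 13.15 tcp [0.5132 0.061  0.0871] rot [ 178.69   -0.5  -128.86] w 0.0744 F [ 0.4 -0.4  0.1] M [ 0.01  0.02 -0.  ] j6 -65.7
rows [-0.01 -0.   -0.06]
```

```bash
python3 -m inch '[{"x":0,"y":0,"z":-0.05,"yaw":0},{"x":0,"y":0,"z":-0.02,"yaw":0},{"x":0,"y":0,"z":0,"yaw":0},{"x":0,"y":0,"z":0,"yaw":0},{"x":0,"y":0,"z":0,"yaw":0}]' -1 60;python3 go.py .5135 .0612 .0885
python3 - <<'E'
from h import *
im,d=r.capture("side");s=im[150:270,155:295,::-1];cv2.imwrite("pics/side6.png",cv2.resize(s,None,fx=5,fy=5,interpolation=cv2.INTER_CUBIC))
E
python3 -m inch '[{"x":0,"y":0,"z":0,"yaw":0.5}]' >/dev/null;python3 m.py
python3 -m inch '[{"x":0,"y":0,"z":0,"yaw":0.7}]' >/dev/null;python3 m.py
python3 -m inch '[{"x":0,"y":0,"z":0,"yaw":0.7}]' >/dev/null;python3 m.py
python3 -m inch '[{"x":0,"y":0,"z":0,"yaw":0.7}]' >/dev/null;python3 m.py
python3 -m inch '[{"x":0,"y":0,"z":0,"yaw":0.7}]' >/dev/null;python3 m.py
```

```text
time_s: 13.57
tcp_pos: [0.5132, 0.0608, 0.0885]
eef_rot: [178.7, -0.6, -128.9]
contact_force: [1.4, -0.9, -4.8]
gripper_width: 0.0518
t 13.57 tcp [0.5132 0.0608 0.0885] rot [ 178.67   -0.58 -128.92] w 0.0518 F [ 1.4 -0.9 -4.8] M [-0.39 -0.55  0.06] j6 -65.8
rows [-0.02  0.   -0.  ]
t 13.70 yaw -130.90 Mz 0.086 j6t 1.245 j6 -67.8 w 0.0522 [0.5132 0.0608 0.0884] [ 0.4 -0.3 -2.8]
t 13.78 yaw -133.77 Mz 0.078 j6t 1.266 j6 -70.6 w 0.0518 [0.5132 0.0608 0.0884] [ 0.6 -0.2 -2.4]
t 13.87 yaw -136.71 Mz 0.083 j6t 1.031 j6 -73.6 w 0.0521 [0.5132 0.0608 0.0884] [ 0.3 -0.1 -2.1]
t 13.95 yaw -139.65 Mz 0.043 j6t 0.986 j6 -76.5 w 0.0517 [0.5132 0.0608 0.0884] [ 0.8  0.4 -2.4]
t 14.03 yaw -142.60 Mz 0.095 j6t 0.968 j6 -79.4 w 0.0517 [0.5131 0.0608 0.0884] [ 0.2  1.  -2.8]
```

View pics/side6.png

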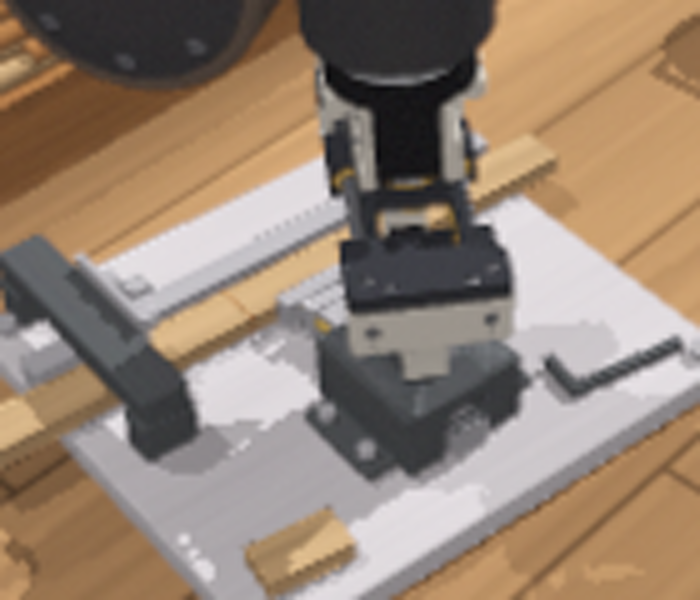

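Gripped on the ring, shoe still against the lath. Turning with a stop on resistance.

```bash
echo "
import sys
sys.exit(s['moment'][2]>0.3)" >> m.py
python3 -m inch '[{"x":0,"y":0,"z":0,"yaw":0.7},{"x":0,"y":0,"z":0,"yaw":0.7},{"x":0,"y":0,"z":0,"yaw":0.7}]' >/dev/null;python3 m.py || exit
python3 -m inch '[{"x":0,"y":0,"z":0,"yaw":0.3}]' >/dev/null;python3 m.py || exit
python3 -m inch '[{"x":0,"y":0,"z":0,"yaw":0.3}]' >/dev/null;python3 m.py || exit
python3 -m inch '[{"x":0,"y":0,"z":0,"yaw":0.3}]' >/dev/null;python3 m.py || exit
python3 -m inch '[{"x":0,"y":0,"z":0,"yaw":0.3}]' >/dev/null;python3 m.py || exit
python3 -m inch '[{"x":0,"y":0,"z":0,"yaw":0.3}]' >/dev/null;python3 m.py || exit
python3 -m inch '[{"x":0,"y":0,"z":0,"yaw":0.3}]' >/dev/null;python3 m.py || exit
python3 -m inch '[{"x":0,"y":0,"z":0,"yaw":0.3}]' >/dev/null;python3 m.py || exit
python3 -m inch '[{"x":0,"y":0,"z":0,"yaw":0.3}]' >/dev/null;python3 m.py || exit
python3 -m inch '[{"x":0,"y":0,"z":0,"yaw":0.3}]' >/dev/null;python3 m.py || exit
python3 -m inch '[{"x":0,"y":0,"z":0,"yaw":0.3}]' >/dev/null;python3 m.py || exit
python3 -m inch '[{"x":0,"y":0,"z":0,"yaw":0.3}]' >/dev/null;python3 m.py || exit
python3 -m inch '[{"x":0,"y":0,"z":0,"yaw":0.3}]' >/dev/null;python3 m.py || exit
python3 -m inch '[{"x":0,"y":0,"z":0,"yaw":0.3}]' >/dev/null;python3 m.py || exit
python3 -m inch '[{"x":0,"y":0,"z":0,"yaw":0.3}]' >/dev/null;python3 m.py || exit
python3 -m inch '[{"x":0,"y":0,"z":0,"yaw":0.3}]' >/dev/null;python3 m.py || exit
python3 -m inch '[{"x":0,"y":0,"z":0,"yaw":0.3}]' >/dev/null;python3 m.py || exit
python3 -m inch '[{"x":0,"y":0,"z":0,"yaw":0.3}]' >/dev/null;python3 m.py || exit
python3 -m inch '[{"x":0,"y":0,"z":0,"yaw":0.3}]' >/dev/null;python3 m.py || exit
python3 -m inch '[{"x":0,"y":0,"z":0,"yaw":0.3}]' >/dev/null;python3 m.py || exit
python3 -m inch '[{"x":0,"y":0,"z":0,"yaw":0.3}]' >/dev/null;python3 m.py || exit
```

```text
t 14.28 yaw -151.44 Mz 0.063 j6t 0.962 j6 -88.3 w 0.0520 [0.5132 0.0609 0.0884] [ 1.1 -0.7 -1.8]False
```

```bash
sed -i 's/sys.exit(\(.*\))$/sys.exit(int(\1))/' m.py; tail -1 m.py
python3 -m inch '[{"x":0,"y":0,"z":0,"yaw":0.3}]' >/dev/null;python3 m.py || exit
python3 -m inch '[{"x":0,"y":0,"z":0,"yaw":0.3}]' >/dev/null;python3 m.py || exit
python3 -m inch '[{"x":0,"y":0,"z":0,"yaw":0.3}]' >/dev/null;python3 m.py || exit
python3 -m inch '[{"x":0,"y":0,"z":0,"yaw":0.3}]' >/dev/null;python3 m.py || exit
python3 -m inch '[{"x":0,"y":0,"z":0,"yaw":0.3}]' >/dev/null;python3 m.py || exit
python3 -m inch '[{"x":0,"y":0,"z":0,"yaw":0.3}]' >/dev/null;python3 m.py || exit
python3 -m inch '[{"x":0,"y":0,"z":0,"yaw":0.3}]' >/dev/null;python3 m.py || exit
python3 -m inch '[{"x":0,"y":0,"z":0,"yaw":0.3}]' >/dev/null;python3 m.py || exit
python3 -m inch '[{"x":0,"y":0,"z":0,"yaw":0.3}]' >/dev/null;python3 m.py || exit
python3 -m inch '[{"x":0,"y":0,"z":0,"yaw":0.3}]' >/dev/null;python3 m.py || exit
python3 -m inch '[{"x":0,"y":0,"z":0,"yaw":0.3}]' >/dev/null;python3 m.py || exit
python3 -m inch '[{"x":0,"y":0,"z":0,"yaw":0.3}]' >/dev/null;python3 m.py || exit
python3 -m inch '[{"x":0,"y":0,"z":0,"yaw":0.3}]' >/dev/null;python3 m.py || exit
python3 -m inch '[{"x":0,"y":0,"z":0,"yaw":0.3}]' >/dev/null;python3 m.py || exit
python3 -m inch '[{"x":0,"y":0,"z":0,"yaw":0.3}]' >/dev/null;python3 m.py || exit
python3 -m inch '[{"x":0,"y":0,"z":0,"yaw":0.3}]' >/dev/null;python3 m.py || exit
python3 -m inch '[{"x":0,"y":0,"z":0,"yaw":0.3}]' >/dev/null;python3 m.py || exit
python3 -m inch '[{"x":0,"y":0,"z":0,"yaw":0.3}]' >/dev/null;python3 m.py || exit
python3 -m inch '[{"x":0,"y":0,"z":0,"yaw":0.3}]' >/dev/null;python3 m.py || exit
python3 -m inch '[{"x":0,"y":0,"z":0,"yaw":0.3}]' >/dev/null;python3 m.py || exit
```

```text
sys.exit(int(s['moment'][2]>0.3))
t 14.37 yaw -152.79 Mz 0.038 j6t -0.098 j6 -89.6 w 0.0516 [0.5131 0.0609 0.0884] [ 0.2 -0.9 -2.4]
t 14.45 yaw -154.05 Mz 0.033 j6t 0.264 j6 -90.8 w 0.0516 [0.5132 0.0609 0.0884] [-0.   0.3 -1.7]
t 14.53 yaw -155.30 Mz 0.040 j6t 0.344 j6 -92.1 w 0.0516 [0.5131 0.0609 0.0884] [ 0.9 -0.4 -3. ]
t 14.62 yaw -156.57 Mz 0.015 j6t 0.393 j6 -93.4 w 0.0516 [0.5132 0.0609 0.0884] [ 0.8 -0.6 -3.9]
t 14.70 yaw -157.87 Mz 0.024 j6t 0.408 j6 -94.7 w 0.0518 [0.5132 0.0609 0.0884] [ 0.3 -0.9 -2.9]
t 14.78 yaw -159.18 Mz 0.041 j6t 0.413 j6 -96.0 w 0.0518 [0.5131 0.0609 0.0884] [ 1.2 -0.9 -3.3]
t 14.87 yaw -160.50 Mz 0.042 j6t 0.414 j6 -97.3 w 0.0521 [0.5131 0.0609 0.0884] [ 0.3  0.1 -3.2]
t 14.95 yaw -161.81 Mz 0.037 j6t 0.413 j6 -98.6 w 0.0516 [0.5131 0.0609 0.0884] [ 1.6 -0.7 -3.1]
t 15.03 yaw -163.15 Mz 0.009 j6t 0.412 j6 -99.9 w 0.0520 [0.5131 0.061  0.0884] [ 1.2 -0.1 -2.7]
t 15.12 yaw -164.48 Mz 0.046 j6t 0.410 j6 -101.3 w 0.0517 [0.5132 0.0609 0.0884] [ 1.  -0.9 -2.1]
t 15.20 yaw -165.80 Mz 0.030 j6t 0.410 j6 -102.6 w 0.0521 [0.5132 0.061  0.0884] [ 1.4 -0.2 -2.6]
t 15.28 yaw -167.14 Mz 0.085 j6t 0.409 j6 -103.9 w 0.0522 [0.5132 0.061  0.0884] [ 0.3  0.2 -3.1]
t 15.37 yaw -168.46 Mz 0.558 j6t -0.020 j6 -105.2 w 0.0522 [0.5132 0.061  0.0884] [ 1.  -0.5 -3.1]
```

```bash
sed -i 's/>0.3)/>0.68)/' m.py
python3 -m inch '[{"x":0,"y":0,"z":0,"yaw":0.06}]' >/dev/null;python3 m.py || exit
python3 -m inch '[{"x":0,"y":0,"z":0,"yaw":0.06}]' >/dev/null;python3 m.py || exit
python3 -m inch '[{"x":0,"y":0,"z":0,"yaw":0.08}]' >/dev/null;python3 m.py || exit
python3 -m inch '[{"x":0,"y":0,"z":0,"yaw":0.1}]' >/dev/null;python3 m.py || exit
python3 -m inch '[{"x":0,"y":0,"z":0,"yaw":0.12}]' >/dev/null;python3 m.py || exit
python3 -m inch '[{"x":0,"y":0,"z":0,"yaw":0.14}]' >/dev/null;python3 m.py || exit
```

```text
t 15.45 yaw -168.78 Mz 0.575 j6t -0.765 j6 -105.6 w 0.0515 [0.5132 0.061  0.0884] [ 0.5 -0.7 -3.1]
t 15.53 yaw -169.01 Mz 0.599 j6t -0.606 j6 -105.8 w 0.0514 [0.5132 0.061  0.0884] [ 0.7 -0.6 -1.9]
t 15.62 yaw -169.31 Mz 0.683 j6t -0.564 j6 -106.1 w 0.0518 [0.5131 0.061  0.0884] [ 1.1 -1.  -2.4]
```

```bash
python3 -m inch '[{"x":0,"y":0,"z":0,"yaw":0.06}]' >/dev/null;python3 m.py
python3 -m inch '[{"x":0,"y":0,"z":0,"yaw":0.0}]' >/dev/null;python3 m.py
```

```text
t 15.70 yaw -169.54 Mz 0.681 j6t -0.646 j6 -106.4 w 0.0517 [0.5131 0.061  0.0884] [ 0.5 -0.7 -2.6]
t 15.78 yaw -169.53 Mz 0.620 j6t -0.680 j6 -106.4 w 0.0520 [0.5132 0.061  0.0884] [ 0.4 -0.6 -3.2]
```

```bash
python3 -m inch '[{"x":0,"y":0,"z":0,"yaw":0.1}]' >/dev/null;python3 m.py
python3 -m inch '[{"x":0,"y":0,"z":0,"yaw":0.0}]' >/dev/null;python3 m.py
```

```text
t 15.87 yaw -169.91 Mz 0.781 j6t -0.541 j6 -106.8 w 0.0519 [0.5132 0.061  0.0884] [ 0.2  0.2 -2. ]
t 15.95 yaw -169.93 Mz 0.650 j6t -0.764 j6 -106.8 w 0.0519 [0.5132 0.061  0.0884] [ 0.  -0.7 -2.8]
```

0.78 N·m: tight. Release and back off straight up.

```bash
python3 -m inch '[{"x":0,"y":0,"z":0,"yaw":0},{"x":0,"y":0,"z":0,"yaw":0},{"x":0,"y":0,"z":0,"yaw":0},{"x":0,"y":0,"z":0,"yaw":0},{"x":0,"y":0,"z":0,"yaw":0}]' 0.8;python3 go.py .5135 .0612 .17
python3 -m inch '[{"x":0,"y":0,"z":-0.4,"yaw":0},{"x":0,"y":0,"z":-0.8,"yaw":0},{"x":0,"y":0,"z":-1,"yaw":0},{"x":0,"y":0,"z":-1,"yaw":0},{"x":0,"y":0,"z":-1,"yaw":0}]'
python3 -m inch '[{"x":-1,"y":0,"z":-1,"yaw":0},{"x":-1,"y":0,"z":-1,"yaw":0},{"x":-1,"y":0,"z":-0.4,"yaw":0},{"x":-1,"y":0,"z":0,"yaw":0},{"x":-0.5,"y":0,"z":0,"yaw":0}]'
python3 - <<'E'
from h import *
im,d=r.capture("side");s=im[140:290,130:310,::-1];cv2.imwrite("pics/side7.png",cv2.resize(s,None,fx=4,fy=4,interpolation=cv2.INTER_CUBIC))
np.savez("pics/side7.npz",im=im,d=d)
E
```

```text
time_s: 16.37
tcp_pos: [0.5136, 0.0612, 0.0892]
eef_rot: [179.3, -1.2, -170.1]
contact_force: [-0.3, -0.3, 1.1]
gripper_width: 0.0772
t 16.37 tcp [0.5136 0.0612 0.0892] rot [ 179.31   -1.17 -170.09] w 0.0772 F [-0.3 -0.3  1.1] M [-0.07 -0.09 -0.02] j6 -106.9
rows [ 0.07  0.04 -3.23]
time_s: 16.78
tcp_pos: [0.5125, 0.0588, 0.1952]
eef_rot: [179.4, -1.8, -170.2]
contact_force: [0.1, 0.2, 0.7]
gripper_width: 0.0789
time_s: 17.2
tcp_pos: [0.6287, 0.0775, 0.2699]
eef_rot: [179.3, -0.9, -170.1]
contact_force: [-0.7, -0.2, -0.4]
gripper_width: 0.0788
```

View pics/side7.png

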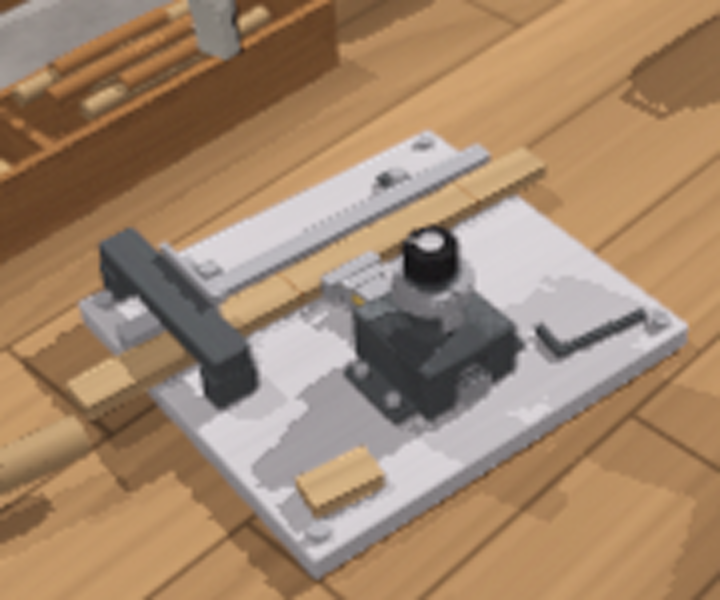

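Clear view: the shoe (355,275) is on the lath, the lath is flush with the fence, and the knob mark has turned. The offcut and hex key are unmoved and the arm is clear. Handing in.

```bash
python3 -c "
from plant import r
r.close_job()"
```

```text
the job is handed in; nothing more can be done
```

I set the shoe with the knob, tightened the lock ring, and handed the job in with the arm clear at about 17 s of the 67 s allowed. No verdict was reported.

- **Knob:** I turned it clockwise 140°. The turning torque began to rise at 121.5° ± 1.4°, which matches the roughly 122° I worked out from the camera images. By that reckoning the spring is pressed in about 3.9 mm (±0.3 mm).
- **Lath:** the final picture shows it flush against the fence with the shoe on it, and the knob's mark turned. I could see this only to about 1–2 mm.
- **Ring:** it turned freely for about 39° and then bit. I stopped with the last moving reading at 0.78 N·m.
- **Disagreement:** during the last few ring steps the torque rose somewhat less per degree than the stated 16 N·m per rad. From where the ring bit, the angle suggests about 0.9–1.0 N·m rather than 0.78. I put this down to give in the grip, and both figures lie in the firm-but-not-forced range.
- **Bystanders:** in the final close view the offcut and hex key look unmoved. I did not re-measure them or the items out on the bench.

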